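Fit the reamer on the citrus press and hold the lemon half ready over it

TASK

Slide the white reamer cone from the edge of the sink down over the drive shaft in the citrus press's bowl until it is fully home, and let go of it. Then take the lemon half from the small board and hold it cut face down and level, centred about a centimetre above the cone's point; the press starts at the slightest touch, so the lemon must never touch the cone or the press. Finish while still holding it there, so that I can bring a glass, and leave everything else where it stands.

Things in the scene. Friction and masses are not known exactly. Their poses are not given: they have to be found in the camera images.
- juicer: citrus press that stands fast: tapered steel body, black foot, open steel bowl on top, rim 148 mm diameter (142 inside) and 148 mm above the worktop. A black strainer in the bowl is at most 117 mm above the worktop; an upright steel drive shaft stands in its middle. A short spout reaches 102 mm from the axis along the body's own -x. Origin: centre of its underside; z up
- shaft_seat (a point): on the juicer's upright axis: centre of the flat grey shoulder (23 mm diameter) at the foot of the drive shaft, 128 mm above the worktop. The reamer's underside rests here when it is fully home
- shaft_tip (a point): top of the drive shaft, 38 mm above shaft_seat on the same axis. The shaft is 12 mm in diameter, finely splined and rounded at the top; the reamer goes on at any turn about the axis
- reamer: loose white plastic cone, 70 g, point up on the worktop strip before the sink. Skirt 50 mm diameter, upright wall 18 mm high (grip there), then a ribbed cone from 45 mm diameter to a rounded point 60 mm up. In the underside a 15 mm bore, 18 mm long, opens into a wider hollow, 46 mm deep in all; it slides loosely over the shaft. Origin: centre of the underside; z towards the point
- reamer_tip (a point): point of the reamer cone, 60 mm above the reamer's origin along its z
- lemon_half: loose half of a lemon, 55 g, rigid, cut face down on the small wooden board. Round: 53 mm diameter at the cut face, widest (57 mm) 11 mm above it, 42 mm high to the end of the dome. Grip it low across its widest part. Origin: centre of the cut face; z from the cut face to the dome's end
- lemon_cut (a point): centre of the lemon half's cut face (the origin of lemon_half)
- bar_board: small pale wooden board that stays put, 230 (its own x) x 104 x 16 mm, to the right of the row of jars. Origin: centre of its underside on the worktop; its top is 16 mm above the worktop
- jar_amber: spice jar of amber powder with a black screw cap, 44 mm diameter, 107 mm tall; one of the three things that stand in a row from front to back between the board and the juicer, in any order. To be left alone. Origin: centre of its underside
- jar_green: spice jar of dark green herbs with a black screw cap, 44 mm diameter, 107 mm tall; one of the three things that stand in a row from front to back between the board and the juicer, in any order. To be left alone. Origin: centre of its underside
- shaker: glass salt shaker with a grey domed top, 44 mm diameter, 90 mm tall; one of the three things that stand in a row from front to back between the board and the juicer, in any order. To be left alone. Origin: centre of its underside
- glass: clear drinking glass, 80 mm diameter, 91 mm tall; stands behind the work. To be left alone. Origin: centre of its underside
- canister: round green canister with a wooden lid and knob, 87 mm diameter, 110 mm tall; stands behind the work. To be left alone. Origin: centre of its underside
- lemon_whole: whole uncut lemon, 78 x 55 x 56 mm; stands behind the work. To be left alone. Origin: centre of its underside
- pod_white: white coffee pod with a brown lid, 50 mm diameter, 44 mm tall; stands behind the work. To be left alone. Origin: centre of its underside
- pod_green: white coffee pod with a green lid, 50 mm diameter, 44 mm tall; stands behind the work. To be left alone. Origin: centre of its underside

How it is judged (in metres and radians):
On the way:
1. the reamer is fully home on the drive shaft and let go (horizontal distance between reamer and shaft_seat below 0.004 m and z of reamer in the frame of shaft_seat between -0.004 and 0.003 m and angle between reamer's own z axis and vertical below 0.1 rad and contact force between the fingers and reamer below 0.1 N), for 0.2 s.
At the end, for the whole second after the job is handed in: Reamer let go on the shaft: underside within 3 mm of the shoulder, 4 mm of the axis, tilt under 0.1 rad. Lemon half at rest in the fingers, cut face 3 to 25 mm above the cone's point, within 8 mm sideways, tilt under 0.17 rad, touching neither reamer nor juicer; nothing else moved over 20 mm (all of step 1 and horizontal distance between lemon_cut and reamer_tip below 0.008 m and z of lemon_cut in the frame of reamer_tip between 0.003 and 0.025 m and angle between lemon_half's own z axis and vertical below 0.17 rad and height (world z) of lemon_half above 0.15 m and contact force between the fingers and lemon_half above 1 N and contact force between lemon_half and reamer below 0.05 N and contact force between lemon_half and juicer below 0.05 N and linear speed of lemon_half below 0.02 m/s); the arm keeps its last pose, push and grip.
It fails at once if the lemon half touches the reamer or the juicer (contact force between lemon_half and reamer above 0.2 N or contact force between lemon_half and juicer above 0.2 N).
It fails at once if another thing is moved more than 20 mm or knocked over (distance of any of jar_amber, jar_green, shaker, glass, canister, lemon_whole, pod_white, pod_green from where it was at the start of the episode above 0.02 m or angle between any of jar_amber, jar_green, shaker, glass, canister, lemon_whole, pod_white, pod_green's own z axis and vertical above 0.4 rad).
It also fails if it takes over 54 s, if anything falls off the work surface, if the arm or the gripper's body presses on something with over 40 N, if the wrist force passes 120 N, or if a joint passes its speed limit or range.

ROBOT

A 6-joint arm with a two-finger parallel gripper is mounted at the origin on a cart in front of the work surface, level with it; the furniture and walls round the work are solid. World frame = base frame: x ahead of the robot, y to its left, z up, the work surface at z = 0. Lengths are in m, angles in degrees, forces in N, time in s.
With the tool pointing down it reaches from about 0.4 to 0.825 m from the base axis. Payload 7 kg.
Tool frame: the origin (TCP) lies midway between the tips of the shut fingers; the grasp point (between the pads) lies 19 mm behind it; z points along the fingers, y is the direction in which the jaws open and shut (so a half turn about z gives the same grasp; the last joint's range is limited). The gripper opens to 88 mm and grips with 3 to 60 N. Pads are 19 mm wide; open, the fingers measure 130 mm over their backs; the gripper's body (78 mm by 193 mm) begins 47 mm behind the grasp point.
Start: joints at [-50.93, 20.546, 0.682, 0, -70.136, -16.507], TCP at [0.259, -0.623, 0.205] pointing down, gripper open.
Joint ranges: [-176.03, 176.03], [-82.01, 121.73], [-58.28, 71.71], [-173.87, 95.51], [-174.79, -0.11], [-173.66, 173.66]. Speed limits (degrees/s): [136.94, 136.94, 172.46, 180, 180, 180].

INTERFACE

Orientations are given as [roll, pitch, yaw] about the fixed x, y, z axes, in that order (R = Rz(yaw) Ry(pitch) Rx(roll)).
In Python, from plant import ctrl gives the robot as it stands.
- The arm moves only by the tool jog_arm, never from a script. Its argument "deltas" is a list of rows, each a list of 2 entries, a list of its own where there are three numbers: the shift along the tool's x, y, z in m, then the turn about the tool's z in degrees. A call has 1 to 20 rows; each row is the pose to reach, as a shift and turn from the pose commanded when the call began, along the tool's axes at that moment; what a row does not reach only later rows make up. A row lasts 1/10 s, in which the tool goes at most 50 mm and 8.59 degrees, less where a joint would pass 70% of its speed; a pose out of reach is approached as far as the arm can. A call with a gripper value outside its range is refused whole. "jaw" is the closure, from -1 (fully open) to 1 (shut), set as the call begins (left out, the last holds). The fingers move at their own pace and stop on an object; the grip force is fixed at half the most. Time passes only in rows, so rows that repeat a pose let the fingers close. It gives the time, the measured TCP pose, the force and the opening at its end, in the units of the state.
- ctrl.get_obs(): the state, without advancing time (a new reading comes with each control period).
- ctrl.snapshot(name): name is "scene" or "top" or "wrist"; returns the picture (400x640x3 uint8, red, green, blue); there is no depth.
- ctrl.camera_params(name): a dict with "camera_matrix" (3x3 intrinsics, pixels), "D" ([k1, k2, p1, p2, k3] as OpenCV has them; the pictures are not rectified), "position" and "rotation" of the camera in the world. Camera axes: x right, y down, z forward; pixel columns grow to the right and rows downward; lengths in m; the calibration is good to about 2 mm. A picture is of the moment at which its call begins: read the wrist's pose just before it. camera_params takes no time and is no camera call; for the wrist camera it gives the pose at the moment of the call.
- ctrl.close_job(): hands the job in, once; it reports no verdict.
Trained networks look in the newest picture that a camera, given by its name, has taken for a name from the list of things; names that differ only in an ending like _2 or _b are one class to them, and where a whole thing is asked for, a point or a joint stands for the part that bears it (a point fixed in the world has none). Each returns a list of dicts, best first, with "conf" (0 to 1); they miss things now and then, are a little off and sometimes report something else, mostly with a low value. They report only what shows in the picture. A call takes as long as a camera call.
- ctrl.boxes_of(query, camera): "bbox" ([left, top, width, height] as shares, 0 to 1, of the picture: columns of its width, rows of its height, round what is visible of it).
- ctrl.cut_out(query, camera): "mask" (400x640 bool, what is visible of it) and "bbox" ([left, top, width, height] as shares, 0 to 1, of the picture: columns of its width, rows of its height, round what is visible of it).
The state is a dict: "clock": time; "joint_pos": joint angles; "qvel": joint speeds; "tau": joint torques, N m; "tool_pos": TCP position; "orientation": TCP orientation; "force": force on the tool from outside, world axes, zero at the start; "moment": the same for the moment, N m; "opening": finger opening in m.
Only numpy, scipy, OpenCV 4.12 (cv2) and the standard library are available. Lean on these libraries where they do the work, as an engineer would, in place of code of your own. Each camera call takes 0.05 s, during which the arm holds its last target. There are 200 camera calls.

## Working session

There is one attempt and no reset: what is moved stays moved. The work goes in short steps, Python scripts to look and compute and a tool call to move; the robot and the scene stay as the last step left them, time stands still between calls to the robot, and variables do not carry over. Pictures are saved under pics/ and viewed, and the job is handed in when it is done.

Besides the shell and the picture viewer there is one more tool, called after "Call:" in YAML: its name, and indented under it one key for each argument. jog_arm: Moves the arm, as the interface text tells. Its arguments: {"type":"object","properties":{"deltas":{"type":"array","items":{"type":"array"}},"jaw":{"type":"number"}},"required":["deltas"]}

```bash
mkdir -p pics; ls; cat > h.py <<'E'
import numpy as np, cv2
from plant import ctrl
def snap(n,f):
    im=ctrl.snapshot(n); cv2.imwrite('pics/'+f,im[:,:,::-1]); return im
def ray(cam,u,v,p=None):
    p=p or ctrl.camera_params(cam)
    K=np.array(p['camera_matrix']);D=np.array(p['D'],float)
    n=cv2.undistortPoints(np.array([[[u,v]]],float),K,D)[0,0]
    R=np.array(p['rotation']); 
    return np.array(p['position']),R@np.array([n[0],n[1],1])
def onz(cam,u,v,z,p=None):
    o,d=ray(cam,u,v,p); return o+d*(z-o[2])/d[2]
def proj(cam,X,p=None):
    p=p or ctrl.camera_params(cam)
    R=np.array(p['rotation']);t=-R.T@np.array(p['position'])
    return cv2.projectPoints(np.atleast_2d(np.array(X,float)),cv2.Rodrigues(R.T)[0],t,np.array(p['camera_matrix'],float),np.array(p['D'],float))[0][:,0]
E
python3 - <<'E'
from h import *
for c in ['scene','top','wrist']:
    snap(c,c+'0.png'); p=ctrl.camera_params(c); print(c,np.round(p['position'],3),np.round(p['rotation'],3).tolist(),p['camera_matrix'])
for c in ['scene','top']:
    for q in ['juicer','reamer','lemon_half','bar_board','jar_amber','jar_green','shaker','glass','canister']:
        r=ctrl.boxes_of(q,c)
        print(c,q,[(np.round(np.array(x['bbox'])*[640,400,640,400]).tolist(),round(x['conf'],2)) for x in r[:2]])
print(ctrl.get_obs())
E
```

```text
pics
scene [-0.41   0.534  0.691] [-115.55, 0.947, -122.699] [[499.96412816   0.         326.6309889 ]
 [  0.         499.96412816 210.13585652]
 [  0.           0.           1.        ]]
top [ 0.423 -0.081  1.01 ] [-168.997, -0.993, -88.479] [[367.41678979   0.         317.04959322]
 [  0.         367.41678979 202.09997591]
 [  0.           0.           1.        ]]
wrist [ 0.187 -0.653  0.384] [163.277, -0.085, 112.667] [[335.67089096   0.         315.71453573]
 [  0.         335.67089096 198.66994793]
 [  0.           0.           1.        ]]
scene juicer [([215.0, 222.0, 62.0, 78.0], 0.62)]
scene reamer [([437.0, 231.0, 13.0, 27.0], 0.78), ([310.0, 258.0, 20.0, 36.0], 0.68)]
scene lemon_half [([314.0, 235.0, 22.0, 16.0], 0.87), ([287.0, 199.0, 28.0, 39.0], 0.6)]
scene bar_board [([307.0, 238.0, 56.0, 53.0], 0.87)]
scene jar_amber [([274.0, 222.0, 14.0, 43.0], 0.87)]
scene jar_green [([288.0, 235.0, 18.0, 45.0], 0.78)]
scene shaker [([310.0, 259.0, 18.0, 37.0], 0.73), ([277.0, 224.0, 12.0, 42.0], 0.68)]
scene glass [([288.0, 200.0, 25.0, 36.0], 0.63)]
scene canister [([231.0, 214
[... 495 characters left out ...]
canister [([235.0, 138.0, 36.0, 42.0], 0.6)]
{'clock': 1.05, 'joint_pos': array([-5.09289198e+01,  2.05455010e+01,  6.82765003e-01, -4.94022855e-04,
       -7.01365342e+01, -1.65074348e+01]), 'qvel': array([-0.05520332, -0.02769223,  0.01052321, -0.05124233,  0.06315004,
       -0.06423783]), 'tau': array([ 2.11693600e-05, -5.82389081e+01,  2.93304527e+01,  7.00257048e+00,
        1.24835561e-02, -2.19829317e-06]), 'tool_pos': array([ 0.2589884 , -0.62331612,  0.20457553]), 'orientation': array([-1.79999432e+02,  6.52838992e-04, -1.57436522e+02]), 'force': array([-0.03844988,  0.27140516,  0.46661846]), 'moment': array([ 0.03159   , -0.03679004,  0.02896652]), 'opening': 0.08751926404828522}
```

```bash
cat >> h.py <<'E'
from scipy.spatial.transform import Rotation as Ro
_cp=ctrl.camera_params
def cp(c):
    p=dict(_cp(c)); p['rotation']=Ro.from_euler('xyz',p['rotation'],degrees=True).as_matrix(); return p
ctrl_camera_params=cp
E
sed -i 's/p or ctrl.camera_params(cam)/p or cp(cam)/' h.py
python3 - <<'E'
from h import *
s=cv2.imread('pics/scene0.png')[170:320,190:470]; t=cv2.imread('pics/top0.png')[120:310,150:450]
cv2.imwrite('pics/a.png',np.vstack([cv2.resize(s,(790,300)),cv2.resize(t,(475,300))[:, :475] if 0 else np.pad(cv2.resize(t,(474,300)),((0,0),(0,316),(0,0)))]))
T=lambda u,v,z:print(u,v,z,np.round(onz('top',u,v,z),3))
T(411,283,.02);T(317,213,.035);T(214,219,.148);T(275,201,.1);T(274,228,.1);T(273,266,.09);T(311,241,.016)
S=lambda u,v,z:print('s',u,v,z,np.round(onz('scene',u,v,z),3))
S(443,258,0);S(325,243,.035);S(281,224,.107);S(297,238,.107);S(319,260,.09);S(437.5,231,.06)
E
```

```text
411 283 0.02 [ 0.406 -0.348  0.02 ]
317 213 0.035 [ 0.583 -0.094  0.035]
214 219 0.148 [0.543 0.15  0.148]
275 201 0.1 [0.6   0.014 0.1  ]
274 228 0.1 [0.532 0.013 0.1  ]
273 266 0.09 [0.439 0.012 0.09 ]
311 241 0.016 [ 0.509 -0.08   0.016]
s 443 258 0 [ 0.388 -0.332  0.   ]
s 325 243 0.035 [ 0.581 -0.085  0.035]
s 281 224 0.107 [0.62  0.023 0.107]
s 297 238 0.107 [0.531 0.026 0.107]
s 319 260 0.09 [0.438 0.022 0.09 ]
s 437.5 231 0.06 [ 0.428 -0.345  0.06 ]
```

View pics/a.png

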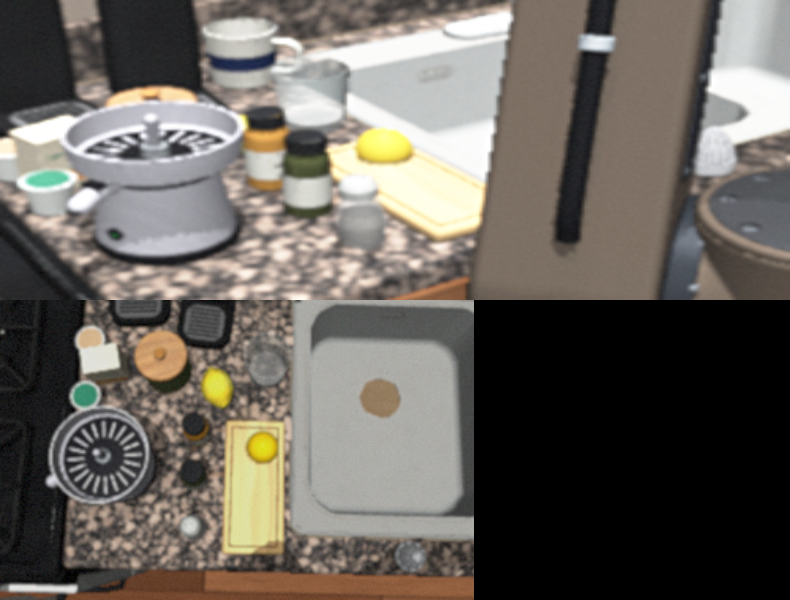

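View pics/top0.png

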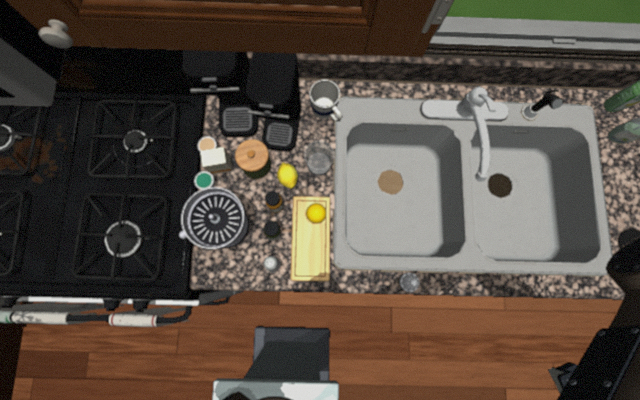

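```bash
cat >> h.py <<'E'
def delta(x,y,z,yaw):
    o=ctrl.get_obs(); R=Ro.from_euler('xyz',o['orientation'],degrees=True).as_matrix()
    d=R.T@(np.array([x,y,z])-o['tool_pos']); t=-(yaw-o['orientation'][2]); t=(t+180)%360-180
    print('delta',np.round(d,4),'turn',round(t,2),'from',np.round(o['tool_pos'],4),np.round(o['orientation'],2))
E
python3 -c "
from h import *
delta(.405,-.348,.15,-180)"
```

```text
delta [-0.2405  0.1982  0.0546] turn 22.56 from [ 0.259  -0.6233  0.2046] [-180.      0.   -157.44]
```

Call:
jog_arm:
  deltas:
    - [[-0.02,0.016,0],2]
    - [[-0.05,0.041,0.01],5]
    - [[-0.08,0.066,0.015],8]
    - [[-0.11,0.091,0.02],11]
    - [[-0.14,0.115,0.03],14]
    - [[-0.17,0.14,0.035],17]
    - [[-0.2,0.165,0.045],20]
    - [[-0.23,0.19,0.05],22]
    - [[-0.24,0.198,0.054],22.56]
    - [[-0.24,0.198,0.054],22.56]
    - [[-0.24,0.198,0.054],22.56]
  jaw: -1

```text
clock: 2.15
tool_pos: [0.4049, -0.3484, 0.1508]
orientation: [-180.0, 0.0, -179.9]
force: [0.2, 0.7, 1.2]
opening: 0.0876
```

```bash
cat > l.py <<'E'
from h import *
import sys
q,f=sys.argv[1:3]
p=cp('wrist'); snap('wrist',f)
for x in ctrl.cut_out(q,'wrist')[:2]:
    m=x['mask'].astype(np.uint8); ys,xs=np.nonzero(m); print(q,x['conf'],xs.min(),xs.max(),ys.min(),ys.max(),xs.mean(),ys.mean())
o=ctrl.get_obs(); print(o['clock'],o['tool_pos'],o['orientation'],p['position'],o['force'],o['opening'])
E
python3 l.py reamer w1.png
```

```text
reamer 0.71 294 345 159 212 319.32545201668984 184.68242929995364
2.25 [ 0.40446622 -0.34905754  0.15081537] [-1.79985678e+02  1.49121944e-02  1.79983057e+02] [ 0.32731213 -0.34890951  0.3312659 ] [0.32396692 0.29214486 0.04528056] 0.08733503189616844
```

View pics/w1.png

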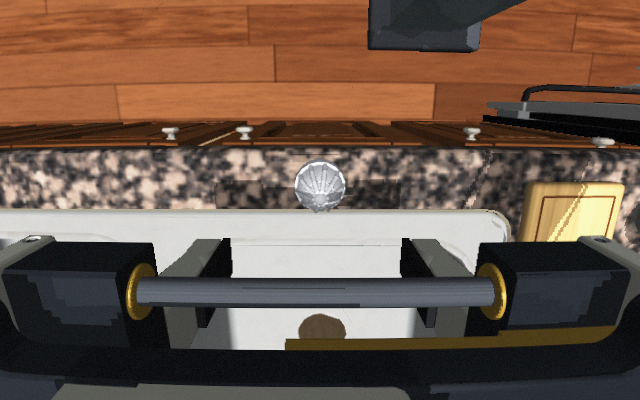

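```bash
cat >> h.py <<'E'
from scipy.optimize import least_squares
def fit(cam,rings,bbox,x0,p=None):
    "rings: (z,r); bbox xmin,xmax,ymin,ymax px -> xy"
    p=p or cp(cam); a=np.linspace(0,2*np.pi,60)
    def pred(c):
        P=np.vstack([np.c_[c[0]+r*np.cos(a),c[1]+r*np.sin(a),np.full(60,z)] for z,r in rings])
        q=proj(cam,P,p); return np.array([q[:,0].min(),q[:,0].max(),q[:,1].min(),q[:,1].max()])
    s=least_squares(lambda c:pred(c)-bbox,x0); print('fit',np.round(s.x,4),'res',np.round(s.fun,1)); return s.x
REAM=[(0,.025),(.018,.025),(.019,.0225),(.058,.004),(.06,.001)]
E
python3 -c "
from h import *
c=fit('wrist',REAM,np.array([294,346,159,213]),[.4,-.35])
fit('top',REAM,np.array([402,420,273,293]),[.4,-.35])
print(proj('wrist',[*c,.06]))
delta(*c,.05,180); delta(*c,.006,180)"
```

```text
fit [ 0.4106 -0.345 ] res [ 0.1 -0.1  0.3 -0.3]
fit [ 0.4057 -0.3506] res [-1.2  1.2  0.4 -0.4]
[[320.62786698 201.00543235]]
delta [-0.0061  0.004   0.1008] turn -0.02 from [ 0.4045 -0.3491  0.1508] [-1.7999e+02  1.0000e-02  1.7998e+02]
delta [-0.0061  0.0041  0.1448] turn -0.02 from [ 0.4045 -0.3491  0.1508] [-1.7999e+02  1.0000e-02  1.7998e+02]
```

Call:
jog_arm:
  deltas:
    - [[-0.002,0.001,0.02],0]
    - [[-0.006,0.0035,0.05],0]
    - [[-0.006,0.0035,0.08],0]
    - [[-0.006,0.0035,0.11],0]
    - [[-0.006,0.0035,0.13],0]
    - [[-0.006,0.0035,0.14],0]
    - [[-0.006,0.0035,0.1445],0]
    - [[-0.006,0.0035,0.1445],0]
    - [[-0.006,0.0035,0.1445],0]

```text
clock: 3.15
tool_pos: [0.4113, -0.3454, 0.007]
orientation: [-180.0, 0.1, -180.0]
force: [0.1, 0.1, 0.5]
opening: 0.0878
```

Call:
jog_arm:
  deltas:
    - [[0,0,0],0]
    - [[0,0,0],0]
    - [[0,0,0],0]
    - [[0,0,0],0]
    - [[0,0,0],0]
    - [[0,0,0],0]
    - [[0,0,0],0]
    - [[0,0,0],0]
  jaw: 1

```text
clock: 3.95
tool_pos: [0.4105, -0.3448, 0.006]
orientation: [180.0, -0.0, -180.0]
force: [-0.3, -0.9, -0.9]
opening: 0.0351
```

```bash
python3 l.py reamer w2.png
```

```text
reamer 0.87 272 360 192 277 315.7172792283386 236.67520372526192
4.05 [ 0.4105324  -0.34484398  0.00596335] [ 1.79994617e+02 -1.17384519e-02 -1.79998575e+02] [ 0.33310043 -0.34527657  0.18643268] [-0.01525463  0.60292509 -0.9128952 ] 0.03478500846671053
```

View pics/w2.png

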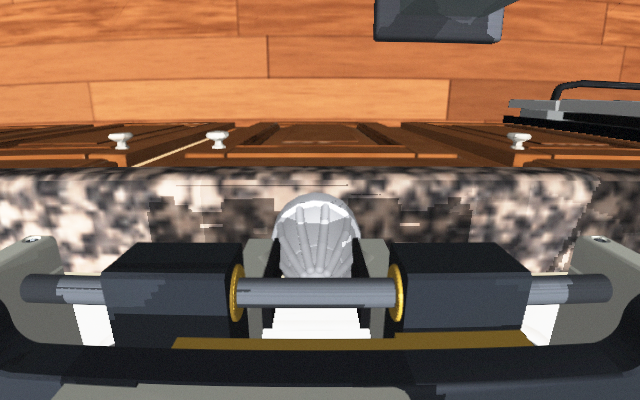

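```bash
python3 - <<'E'
from h import *
p=cp('wrist');print(p['position'],p['rotation'])
a=np.linspace(0,2*np.pi,60)
im=cv2.imread('pics/w2.png')
for cx,col in ((.4106,(0,0,255)),(.39,(0,255,0))):
  for z,r in ((0,.025),(.018,.025),(.06,.001)):
    for q in proj('wrist',np.c_[cx+r*np.cos(a),-.3448+r*np.sin(a),0*a+z],p): cv2.circle(im,tuple(int(round(v)) for v in q),0,col,-1)
# tcp & grasp pad marks
for z in (.006,.025):
  for s in(-1,1):
    q=proj('wrist',[.4105,-.3448+s*.0175,z],p)[0]; cv2.circle(im,tuple(int(round(v)) for v in q),2,(255,0,255),-1)
cv2.imwrite('pics/w2b.png',cv2.resize(im[150:380,180:460],(784,644))[:600])
E
```

```text
[ 0.33309255 -0.34528039  0.18642665] [[-1.90977113e-03  9.57779131e-01  2.87498676e-01]
 [ 9.99997915e-01  1.62118258e-03  1.24185719e-03]
 [ 7.23337056e-04  2.87500448e-01 -9.57780230e-01]]
```

View pics/w2b.png

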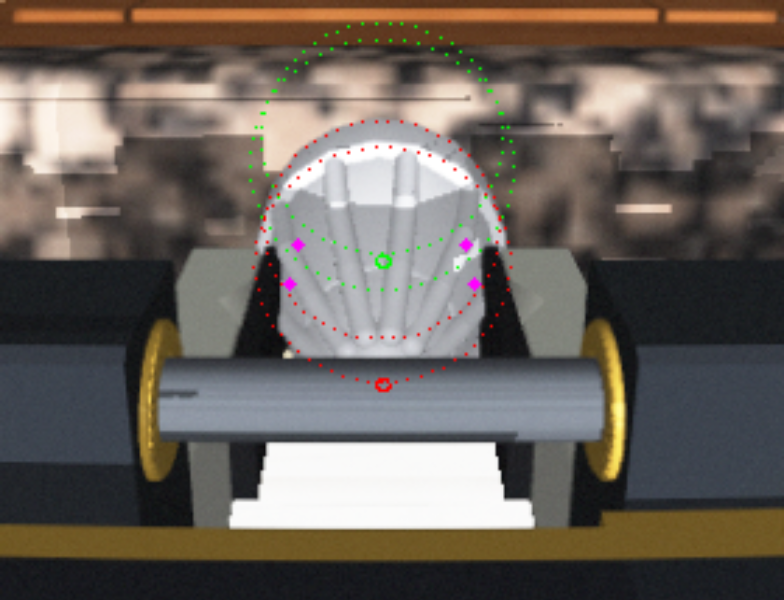

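```bash
python3 - <<'E'
from h import *
for z in (.006,.015,.02,.025,.03,.035,.04): print(z,[proj('wrist',[.401,y,z])[0].round(1) for y in(-.3448-.0175,-.3448-.03)])
E
```

```text
0.006 [array([285.6, 221.6]), array([263.8, 221.5])]
0.015 [array([284.2, 227.4]), array([261.4, 227.3])]
0.02 [array([283.3, 230.8]), array([260. , 230.8])]
0.025 [array([282.5, 234.5]), array([258.5, 234.4])]
0.03 [array([281.5, 238.3]), array([256.9, 238.2])]
0.035 [array([280.6, 242.4]), array([255.2, 242.3])]
0.04 [array([279.5, 246.7]), array([253.4, 246.6])]
```

Call:
jog_arm:
  deltas:
    - [[0,0,0],0]
    - [[0,0,0],0]
    - [[0,0,0],0]
    - [[0,0,0],0]
    - [[0,0,0.002],0]
    - [[0,0,0.004],0]
    - [[0,0,0.005],0]
    - [[0,0,0.005],0]
  jaw: -0.4

```text
clock: 4.85
tool_pos: [0.4104, -0.3448, 0.0008]
orientation: [180.0, -0.0, -180.0]
force: [0.1, 0.0, 0.0]
opening: 0.0616
```

```bash
python3 l.py reamer w3.png; python3 -c "
import cv2;im=cv2.imread('pics/w3.png');cv2.imwrite('pics/w3b.png',cv2.resize(im[150:350,180:460],(784,560)))"
```

```text
reamer 0.82 270 361 195 277 315.48064666563033 239.3025027203482
4.95 [ 0.41061925 -0.34489462  0.00098652] [ 1.79997627e+02 -8.13562420e-03 -1.79997122e+02] [ 0.33305085 -0.34527082  0.18127444] [-0.64823763  0.32119123 -0.88248775] 0.06149374511535241
```

View pics/w3b.png

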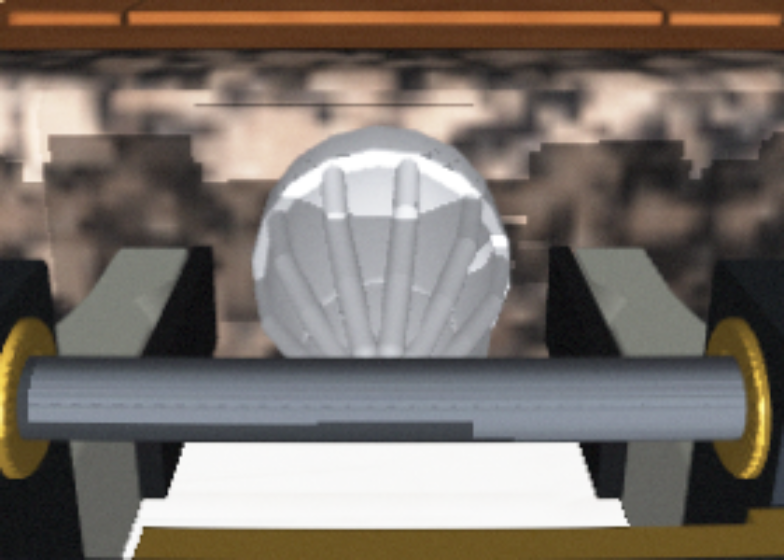

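Call:
jog_arm:
  deltas:
    - [[0,0,0.002],0]
    - [[0,0,0.004],0]
    - [[0,0,0.006],0]
    - [[0,0,0.008],0]
    - [[0,0,0.01],0]
    - [[0,0,0.012],0]
    - [[0,0,0.012],0]

```text
clock: 5.65
tool_pos: [0.4104, -0.3448, -0.0113]
orientation: [180.0, -0.0, 180.0]
force: [1.4, 0.1, 0.2]
opening: 0.0614
```

```bash
python3 l.py reamer w4.png; python3 -c "
import cv2;im=cv2.imread('pics/w4.png');cv2.imwrite('pics/w4b.png',cv2.resize(im[150:350,180:460],(784,560)))"
```

```text
reamer 0.72 266 365 201 321 315.4712443864986 248.4905113718673
5.75 [ 0.41056282 -0.34489138 -0.01102062] [ 1.79996950e+02 -1.10095427e-02 -1.79997851e+02] [ 0.33302885 -0.34525744  0.169211  ] [-0.37772014 -0.11467093  1.28944097] 0.06131809142462662
```

View pics/w4b.png

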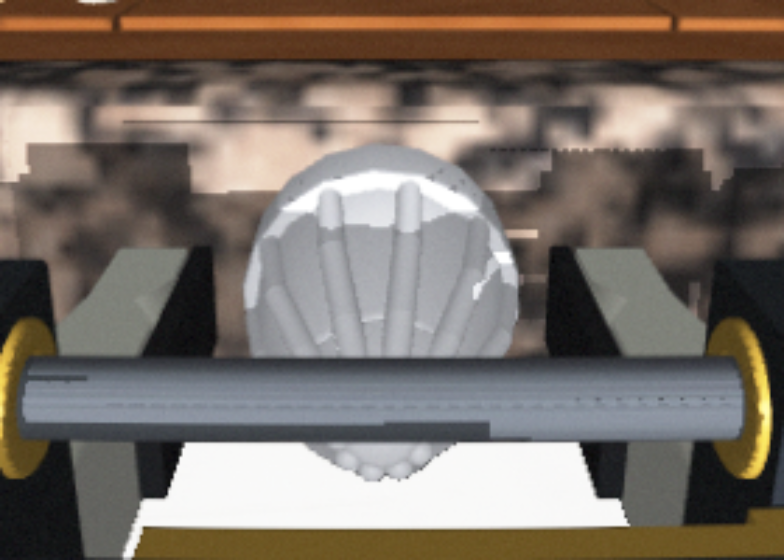

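```bash
python3 -c "
from h import *
fit('wrist',REAM,np.array([266,366,201,322]),[.4,-.35])"
```

```text
fit [ 0.412  -0.3449] res [ 0.1 -0.1  3.2 -2.7]
```

Call:
jog_arm:
  deltas:
    - [[0,0,0],0]
    - [[0,0,0],0]
    - [[0,0,0],0]
    - [[0,0,0],0]
    - [[0,0,0],0]
  jaw: 1

```text
clock: 6.25
tool_pos: [0.4107, -0.3449, -0.0109]
orientation: [-180.0, 0.0, -180.0]
force: [-0.0, 0.8, 1.1]
opening: 0.0484
```

Call:
jog_arm:
  deltas:
    - [[0,0,0],0]
    - [[0,0,0],0]
    - [[0,0,0.001],0]
    - [[0,0,0.003],0]
    - [[0,0,0.005],0]
    - [[0,0,0.005],0]
  jaw: -0.4

```text
clock: 6.85
tool_pos: [0.4104, -0.3447, -0.0164]
orientation: [180.0, -0.0, -180.0]
force: [-0.0, -0.1, -0.1]
opening: 0.0614
```

Call:
jog_arm:
  deltas:
    - [[0,0,0],0]
    - [[0,0,0],0]
    - [[0,0,0],0]
    - [[0,0,0],0]
    - [[0,0,0],0]
  jaw: 1

```text
clock: 7.35
tool_pos: [0.4106, -0.3448, -0.0159]
orientation: [180.0, -0.0, -180.0]
force: [0.1, -0.6, -0.6]
opening: 0.049
```

Call:
jog_arm:
  deltas:
    - [[0,0,-0.01],0]
    - [[0,0,-0.03],0]
    - [[0,0,-0.06],0]
    - [[0,0,-0.09],0]
    - [[0,0,-0.12],0]
    - [[0,0,-0.15],0]
    - [[0,0,-0.18],0]
    - [[0,0,-0.2],0]
    - [[0,0,-0.21],0]
    - [[0,0,-0.21],0]

```text
clock: 8.35
tool_pos: [0.4111, -0.3451, 0.1957]
orientation: [-179.9, 0.2, -180.0]
force: [0.3, 0.2, -1.7]
opening: 0.0489
```

```bash
python3 l.py reamer w5.png; python3 - <<'E'
from h import *
im=cv2.imread('pics/w5.png');p=cp('wrist');o=ctrl.get_obs();t=o['tool_pos'];a=np.linspace(0,2*np.pi,80)
for z,r in ((0,.025),(.018,.025),(.06,.001)):
    for q in proj('wrist',np.c_[t[0]+r*np.cos(a),t[1]+r*np.sin(a),0*a+z+t[2]+.016],p): cv2.circle(im,tuple(int(round(v)) for v in q),0,(0,0,255),-1)
cv2.imwrite('pics/w5b.png',cv2.resize(im[150:350,180:460],(784,560)))
E
```

```text
reamer 0.75 265 365 204 328 315.474376925231 253.93811257350882
8.45 [ 0.41010018 -0.34450414  0.19327492] [ 1.79955311e+02 -4.27462191e-02  1.79986149e+02] [ 0.3331978  -0.34536244  0.37590634] [-0.6006922   0.20870046 -1.06553494] 0.0488709942339172
```

View pics/w5b.png

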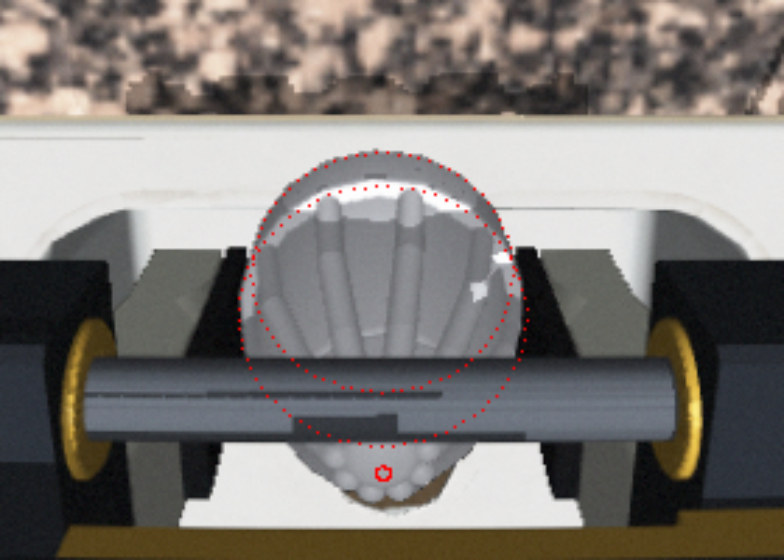

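```bash
python3 - <<'E'
from h import *
t=ctrl.get_obs()['tool_pos']
c=fit('wrist',[(z+t[2]+.016,r) for z,r in REAM],np.array([265,366,204,329]),t[:2]); print(c-t[:2])
c=fit('wrist',[(z+t[2]+.016,r) for z,r in REAM if z<.019],np.array([265,366,204,329]),t[:2])
E
```

```text
fit [ 0.4113 -0.3448] res [-0.9  0.9  2.6 -2.1]
[ 0.00117004 -0.00029963]
fit [ 0.4155 -0.3448] res [ -0.5   0.4  10.3 -11.4]
```

Call:
jog_arm:
  deltas:
    - [[-0.004,0.015,0],0]
    - [[-0.01,0.045,0],0]
    - [[-0.02,0.085,0],0]
    - [[-0.034,0.125,0],0]
    - [[-0.045,0.165,0],0]
    - [[-0.055,0.205,0],0]
    - [[-0.065,0.245,0],0]
    - [[-0.077,0.285,0],0]
    - [[-0.088,0.325,0],0]
    - [[-0.098,0.365,0],0]
    - [[-0.108,0.405,0],0]
    - [[-0.12,0.445,0],0]
    - [[-0.13,0.48,0],0]
    - [[-0.133,0.492,0],0]
    - [[-0.133,0.495,0],0]
    - [[-0.133,0.495,0],0]
    - [[-0.133,0.495,0],0]

```text
clock: 10.15
tool_pos: [0.5431, 0.149, 0.1936]
orientation: [-180.0, -0.1, 180.0]
force: [-0.6, 0.4, -0.9]
opening: 0.0488
```

```bash
python3 l.py juicer w6.png; python3 - <<'E'
from h import *
im=snap('scene','s6.png'); cv2.imwrite('pics/s6b.png',cv2.resize(im[170:320,170:370,::-1],(800,600)))
E
```

```text
juicer 0.77 222 435 116 257 328.63960478854096 179.7551361806681
10.25 [0.54334118 0.14904971 0.19406569] [-1.79996025e+02 -8.61806373e-03  1.79941385e+02] [0.46576081 0.14878847 0.3741033 ] [ 0.31769816 -0.19393702  0.09384669] 0.04894072491134727
```

View pics/w6.png

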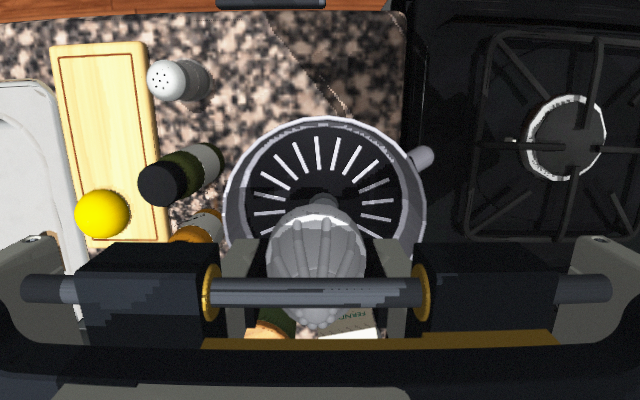

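View pics/s6b.png

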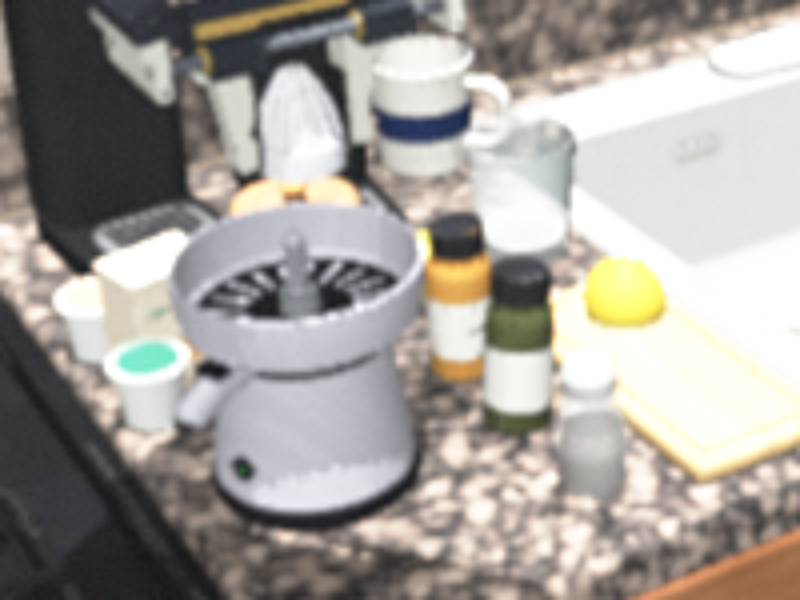

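```bash
python3 - <<'E'
from h import *
p=cp('wrist'); a=np.linspace(0,2*np.pi,180)
def rim(c): return proj('wrist',np.c_[c[0]+.074*np.cos(a),c[1]+.074*np.sin(a),0*a+.148],p)
f=lambda c:(lambda q:[q[:,0].min()-223,q[:,0].max()-427,q[:,1].min()-116])(rim(c))
s=least_squares(f,[.543,.15]); print(s.x,s.fun)
im=cv2.imread('pics/w6.png')
for q in rim(s.x): cv2.circle(im,tuple(int(round(v)) for v in q),0,(0,0,255),-1)
for z,r in((.128,.0115),(.166,.003)):
  for q in proj('wrist',np.c_[s.x[0]+r*np.cos(a),s.x[1]+r*np.sin(a),0*a+z],p): cv2.circle(im,tuple(int(round(v)) for v in q),0,(0,255,0),-1)
A=im[90:290,190:450]
ps=cp('scene'); im=cv2.imread('pics/s6.png')
def R(c): return proj('scene',np.c_[c[0]+.074*np.cos(a),c[1]+.074*np.sin(a),0*a+.148],ps)
# scene rim bbox from crop: x 171..428,y 203..375(front lip bottom excl) 
f2=lambda c:(lambda q:[q[:,0].min()-(170+171/4),q[:,0].max()-(170+428/4),q[:,1].min()-(170+204/4)])(R(c))
s2=least_squares(f2,[.543,.15]); print('scene',s2.x,s2.fun)
print('shaft tip scene', proj('scene',[*s.x,.166],ps),proj('scene',[*s2.x,.166],ps),'seen ~243.5,228')
t=ctrl.get_obs()['tool_pos']
for z,r in((.21,.025),(.228,.025),(.27,.001)):
  for q in proj('scene',np.c_[t[0]+.001+r*np.cos(a),t[1]+r*np.sin(a),0*a+z],ps): cv2.circle(im,tuple(int(round(v)) for v in q),0,(0,0,255),-1)
for q in R(s.x): cv2.circle(im,tuple(int(round(v)) for v in q),0,(0,255,0),-1)
B=im[175:275,200:330]
cv2.imwrite('pics/c6.png',np.hstack([cv2.resize(A,(400,308)),cv2.resize(B,(400,308))]))
E
```

```text
[0.55123667 0.1558017 ] [-0.55354209  0.55599622  0.08865672]
scene [0.54322448 0.15425614] [-0.43273321  0.43520613 -0.12046849]
shaft tip scene [[242.33007236 227.31264313]] [[244.39962579 228.47729285]] seen ~243.5,228
```

View pics/c6.png

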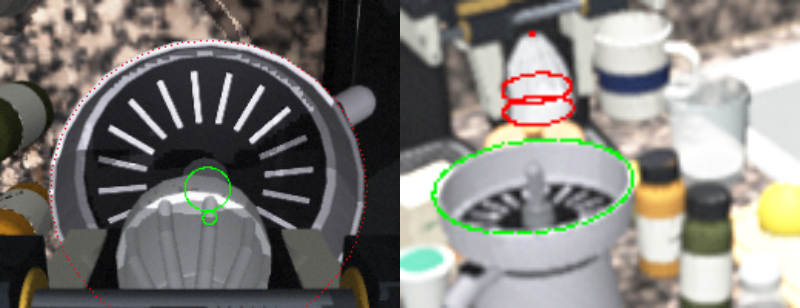

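```bash
python3 - <<'E'
from h import *
ps=cp('scene'); a=np.linspace(0,2*np.pi,200); t=ctrl.get_obs()['tool_pos']
im=cv2.resize(cv2.imread('pics/s6.png')[180:260,205:290],None,fx=7,fy=7,interpolation=cv2.INTER_CUBIC)
def dr(X,col):
  for q in proj('scene',X,ps): cv2.circle(im,(int((q[0]-205+.5)*7),int((q[1]-180+.5)*7)),0,col,-1)
C=lambda x,y,z,r:np.c_[x+r*np.cos(a),y+r*np.sin(a),0*a+z]
for z,r in((.21,.025),(.228,.025),(.27,.001)): dr(C(t[0]+.001,t[1],z,r),(0,0,255))
for (x,y),col in(((.5512,.1558),(0,255,0)),((.5432,.1543),(255,0,255))):
  dr(C(x,y,.148,.074),col); dr(C(x,y,.148,.071),col); dr(C(x,y,.128,.0115),col); dr(C(x,y,.166,.002),col)
cv2.imwrite('pics/c7.png',im)
E
```

```text
(no output)
```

View pics/c7.png

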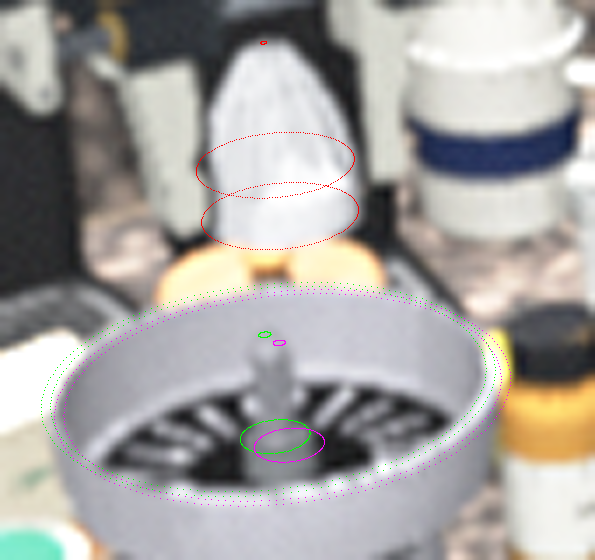

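Call:
jog_arm:
  deltas:
    - [[-0.003,0.003,0.005],0]
    - [[-0.0075,0.0065,0.015],0]
    - [[-0.0075,0.0065,0.025],0]
    - [[-0.0075,0.0065,0.03],0]
    - [[-0.0075,0.0065,0.033],0]
    - [[-0.0075,0.0065,0.033],0]

```text
clock: 10.9
tool_pos: [0.5508, 0.1564, 0.1604]
orientation: [-180.0, -0.1, -180.0]
force: [-0.4, -0.9, -1.0]
opening: 0.049
```

```bash
python3 l.py juicer w8.png; python3 - <<'E'
from h import *
snap('scene','s8.png')
ps=cp('scene'); a=np.linspace(0,2*np.pi,200); t=ctrl.get_obs()['tool_pos']
im=cv2.resize(cv2.imread('pics/s8.png')[185:260,215:280],None,fx=6,fy=8,interpolation=cv2.INTER_CUBIC)
w=cv2.resize(cv2.imread('pics/w8.png')[70:370,190:450],None,fx=1.5,fy=2)
cv2.imwrite('pics/c8.png',np.hstack([w,im]))
E
```

```text
juicer 0.56 194 442 103 327 315.43695443184004 181.75370121130553
11.0 [0.55122401 0.15665827 0.16124377] [-1.79998785e+02  1.40801598e-02 -1.79988609e+02] [0.47349301 0.15613082 0.34091364] [ 0.4683522  -0.2722262  -0.39531309] 0.048642246029444065
```

View pics/c8.png

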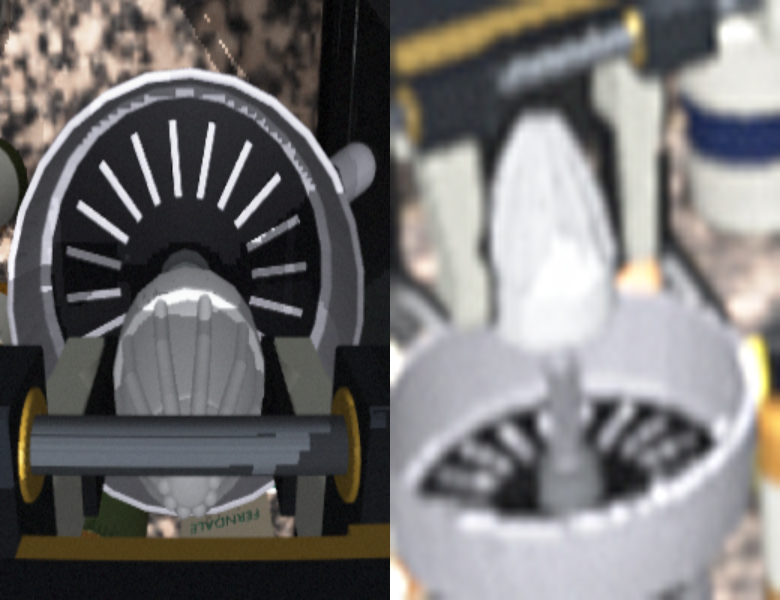

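```bash
python3 - <<'E'
from h import *
t=ctrl.get_obs()['tool_pos']; print(t)
fit('wrist',[(.148,.074)],np.array([195.5,432.5,105,328.5]),[.55,.155])
fit('wrist',[(.148,.074),(.144,.074)],np.array([195.5,432.5,105,328.5]),[.55,.155])
c=fit('wrist',[(z+t[2]+.016,r) for z,r in REAM],np.array([265.5,366.5,205,328]),t[:2])
im=cv2.imread('pics/w8.png');a=np.linspace(0,2*np.pi,300)
for x,y in((.5512,.1558),):
  for q in proj('wrist',np.c_[x+.074*np.cos(a),y+.074*np.sin(a),0*a+.148]): cv2.circle(im,tuple(int(round(v)) for v in q),0,(0,0,255),-1)
cv2.imwrite('pics/c9.png',im[80:380,180:460])
cv2.imwrite('pics/c9.png',cv2.resize(im[80:380,180:460],None,fx=2,fy=2))
E
```

```text
[0.55129932 0.15672056 0.16141754]
fit [0.5514 0.1555] res [-0.5  0.5  0.2 -0.2]
fit [0.5515 0.1555] res [-0.5  0.5  0.2 -0.2]
fit [0.5524 0.1567] res [-0.9  0.9  1.5 -1.1]
```

View pics/c9.png

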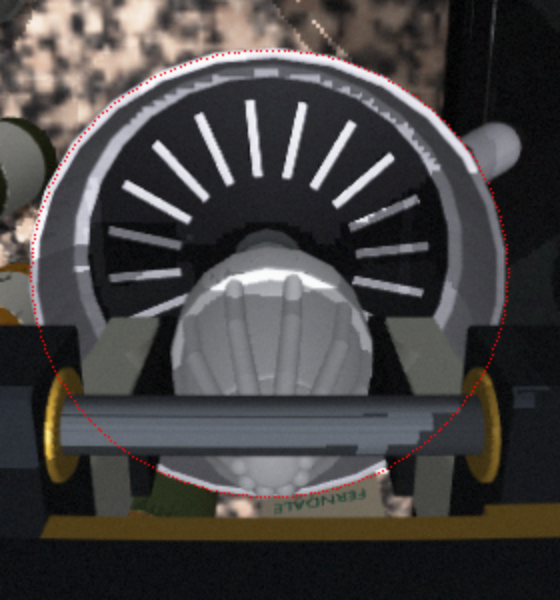

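Call:
jog_arm:
  deltas:
    - [[0.001,-0.0012,0.001],0]
    - [[0.001,-0.0012,0.004],0]
    - [[0.001,-0.0012,0.008],0]
    - [[0.001,-0.0012,0.012],0]
    - [[0.001,-0.0012,0.016],0]
    - [[0.001,-0.0012,0.02],0]
    - [[0.001,-0.0012,0.02],0]

```text
clock: 11.75
tool_pos: [0.5498, 0.1553, 0.1403]
orientation: [-180.0, -0.1, -180.0]
force: [0.3, -0.2, -0.9]
opening: 0.0487
```

Call:
jog_arm:
  deltas:
    - [[0,0,0.004],0]
    - [[0,0,0.008],0]
    - [[0,0,0.012],0]
    - [[0,0,0.016],0]
    - [[0,0,0.02],0]
    - [[0,0,0.023],0]
    - [[0,0,0.025],0]
    - [[0,0,0.026],0]
    - [[0,0,0.026],0]

```text
clock: 12.65
tool_pos: [0.5501, 0.1554, 0.115]
orientation: [-180.0, -0.0, -180.0]
force: [0.0, 0.8, -0.6]
opening: 0.049
```

Call:
jog_arm:
  deltas:
    - [[0,0,0.001],0]
    - [[0,0,0.002],0]
    - [[0,0,0.0025],0]
    - [[0,0,0.0025],0]

```text
clock: 13.05
tool_pos: [0.5501, 0.1554, 0.1125]
orientation: [-180.0, -0.0, -180.0]
force: [0.3, 0.2, -0.5]
opening: 0.0492
```

Call:
jog_arm:
  deltas:
    - [[0,0,0],0]
    - [[0,0,0],0]
    - [[0,0,0],0]
    - [[0,0,0],0]
  jaw: -0.4

```text
clock: 13.45
tool_pos: [0.5502, 0.1554, 0.1126]
orientation: [180.0, 0.0, -180.0]
force: [0.1, -0.6, 0.4]
opening: 0.0611
```

Call:
jog_arm:
  deltas:
    - [[0,0,-0.005],0]
    - [[0,0,-0.015],0]
    - [[0,0,-0.03],0]
    - [[0,0,-0.05],0]
    - [[0,0,-0.08],0]
    - [[0,0,-0.11],0]
    - [[0,0,-0.12],0]
    - [[0,0,-0.12],0]

```text
clock: 14.25
tool_pos: [0.551, 0.1559, 0.2351]
orientation: [179.9, 0.2, -180.0]
force: [-0.5, -0.3, 1.0]
opening: 0.0611
```

```bash
python3 l.py reamer w10.png; python3 - <<'E'
from h import *
snap('scene','s10.png')
im=cv2.resize(cv2.imread('pics/s10.png')[185:275,205:285],None,fx=5,fy=5,interpolation=cv2.INTER_CUBIC)
t=ctrl.get_obs()['tool_pos']
b=ctrl.cut_out('reamer','wrist')
w=cv2.imread('pics/w10.png');a=np.linspace(0,2*np.pi,200)
for z,r in((.128,.025),(.146,.025),(.188,.002)):
  for q in proj('wrist',np.c_[.5508+r*np.cos(a),.1555+r*np.sin(a),0*a+z]): cv2.circle(w,tuple(int(round(v)) for v in q),0,(0,0,255),-1)
  for q in proj('scene',np.c_[.5508+r*np.cos(a),.1555+r*np.sin(a),0*a+z]): cv2.circle(im,(int((q[0]-205+.5)*5),int((q[1]-185+.5)*5)),0,(0,0,255),-1)
w=cv2.resize(w[100:325,200:400],None,fx=2,fy=2)
cv2.imwrite('pics/c10.png',np.hstack([w,im]))
E
```

```text
reamer 0.89 286 344 159 220 314.6943852167733 189.28820184790334
14.35 [0.54963983 0.15534024 0.23211201] [ 1.79989673e+02 -3.32962150e-02  1.79993855e+02] [0.47287454 0.1550679  0.41526008] [ 0.19255246  0.65840909 -0.9503306 ] 0.061269439717115515
```

View pics/c10.png

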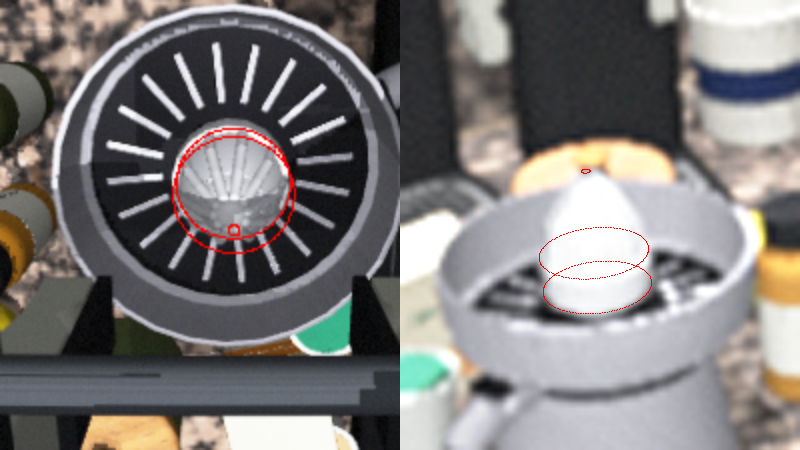

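```bash
python3 - <<'E'
from h import *
fit('wrist',[(.148,.074)],np.array([226,401,102.5,272.5]),[.55,.155])
for z0 in (.118,.128,.138): fit('wrist',[(z+z0,r) for z,r in REAM],np.array([286,345,159,221]),[.55,.155])
for q in('lemon_half','bar_board'):
  print(q,[(x['conf'],np.array(x['bbox'])*[640,400,640,400]) for x in ctrl.boxes_of(q,'top')[:2]])
delta(.585,-.09,.14,-90)
print(ctrl.get_obs()['joint_pos'])
E
```

```text
fit [0.5475 0.1531] res [-2.8  2.8 -1.6  2.7]
fit [0.5491 0.1547] res [ 0.2 -0.2  0.9 -0.9]
fit [0.5464 0.1547] res [-0.9  0.9 -0.2  0.2]
fit [0.5438 0.1547] res [-2.1  2.1 -1.3  1.5]
lemon_half [(0.54, array([306.112, 204.08 ,  21.824,  18.4  ]))]
bar_board [(0.96, array([289.792, 202.2  ,  43.2  ,  78.   ])), (0.32, array([179.968, 189.12 ,  68.992,  59.72 ]))]
delta [-0.0356 -0.2451  0.0916] turn -90.0 from [0.5496 0.1552 0.2314] [-1.7994e+02 -1.0000e-01  1.8000e+02]
[ 3.53814575e+01  9.92058489e+00 -1.02642626e+01 -1.22773706e-02
 -6.99349697e+01 -1.25379869e+02]
```

Call:
jog_arm:
  deltas:
    - [[-0.002,-0.015,0],-8]
    - [[-0.006,-0.04,0],-16]
    - [[-0.01,-0.065,0],-24]
    - [[-0.014,-0.09,0],-32]
    - [[-0.018,-0.12,0],-40]
    - [[-0.022,-0.15,0],-48]
    - [[-0.026,-0.18,0],-56]
    - [[-0.03,-0.21,0.01],-64]
    - [[-0.035,-0.235,0.03],-72]
    - [[-0.035,-0.245,0.06],-80]
    - [[-0.035,-0.245,0.08],-88]
    - [[-0.035,-0.245,0.09],-90]
    - [[-0.035,-0.245,0.09],-90]
    - [[-0.035,-0.245,0.09],-90]
  jaw: -1

```text
clock: 15.95
tool_pos: [0.5851, -0.0897, 0.1424]
orientation: [180.0, -0.0, -90.1]
force: [-0.1, 0.4, -0.4]
opening: 0.0879
```

```bash
python3 l.py lemon_half w11.png
```

```text
lemon_half 0.97 284 345 155 216 314.1098497495826 185.73589315525876
lemon_half 0.28 337 349 336 338 343.51724137931035 337.3448275862069
16.05 [ 0.58564514 -0.08944392  0.14327509] [-1.79940562e+02 -2.62812746e-03 -9.00381734e+01] [ 0.58534978 -0.16766446  0.32286017] [ 0.28620697 -0.56528489  0.34837144] 0.08782648146899502
```

View pics/w11.png

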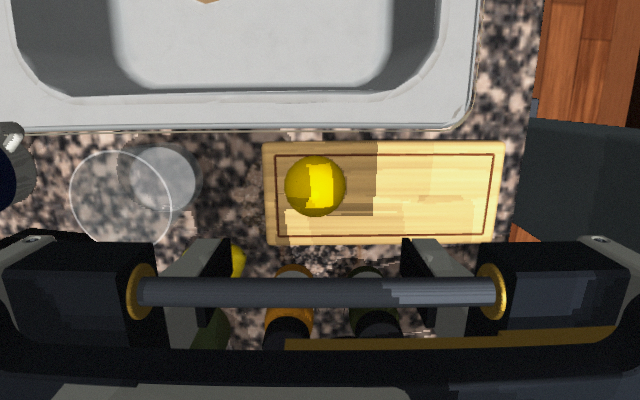

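```bash
python3 - <<'E'
from h import *
L=[(.016,.0265),(.027,.0285),(.04,.025),(.050,.0175),(.055,.0105),(.058,.001)]
c=fit('wrist',L,np.array([284,346,155,217]),[.585,-.09])
a=ctrl.cut_out('glass','wrist')
ctrl.snapshot('top'); fit('top',[(.016,.0265),(.027,.0285),(.058,.001)],np.array([306,328,204,222.5]),[.585,-.09])
print('glass rim wrist',onz('wrist',70,200,.091),onz('wrist',172,200,.091),onz('wrist',120,150,.091))
print('board',onz('wrist',264,142,.016),onz('wrist',505,142,.016),onz('wrist',264,245,.016))
delta(*c,-.002,-90)
E
```

```text
fit [ 0.5867 -0.0904] res [-0.2  0.2  0.2 -0.2]
fit [ 0.5842 -0.0941] res [ 0.5 -0.5 -1.1  1.1]
glass rim wrist [ 0.77119077 -0.09610932  0.091     ] [ 0.69149361 -0.09632004  0.091     ] [ 0.72519826 -0.13340831  0.091     ]
board [ 0.63344145 -0.12906717  0.016     ] [ 0.4100172 -0.1305279  0.016    ] [ 0.63780441 -0.02646876  0.016     ]
delta [ 0.001  -0.0009  0.1454] turn -0.02 from [ 0.5856 -0.0894  0.1434] [-1.7992e+02  1.0000e-02 -9.0020e+01]
```

Call:
jog_arm:
  deltas:
    - [[0.001,-0.001,0.02],0]
    - [[0.001,0.0,0.05],0]
    - [[0.001,0.0,0.08],0]
    - [[0.001,0.0,0.11],0]
    - [[0.001,0.0,0.13],0]
    - [[0.001,0.0,0.138],0]
    - [[0.001,0.0,0.142],0]
    - [[0.001,0.0,0.1435],0]
    - [[0.001,0.0,0.1435],0]

```text
clock: 17.05
tool_pos: [0.5859, -0.0905, 0.0001]
orientation: [-179.9, 0.0, -90.0]
force: [-0.0, -0.6, -0.4]
opening: 0.088
```

```bash
python3 l.py lemon_half w12.png
```

```text
17.15 [ 5.85851781e-01 -9.04803268e-02  1.20176030e-04] [-1.79899427e+02  1.22757721e-02 -8.99946118e+01] [ 0.58579986 -0.16857432  0.1804979 ] [0.18213201 0.00337149 0.72558533] 0.08752327678770318
```

View pics/w12.png

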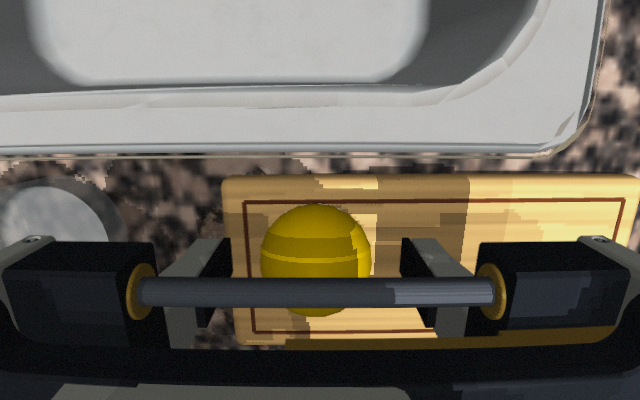

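```bash
python3 - <<'E'
from h import *
L=[(.016,.0265),(.027,.0285),(.04,.025),(.050,.0175),(.055,.0105),(.058,.001)]
c=fit('wrist',L,np.array([261,372,205,318]),[.585,-.09])
E
```

```text
fit [ 0.5856 -0.0895] res [-0.6  0.6 -0.4  0.5]
```

Call:
jog_arm:
  deltas:
    - [[0,0,0.001],0]
    - [[0,0,0.002],0]
    - [[0,0,0.003],0]
    - [[0,0,0.003],0]

```text
clock: 17.55
tool_pos: [0.585, -0.0906, -0.004]
orientation: [180.0, -0.0, -90.0]
force: [0.1, 0.1, 0.0]
opening: 0.0876
```

Call:
jog_arm:
  deltas:
    - [[-0.001,0,0],0]
    - [[-0.001,0,0],0]
    - [[-0.001,0,0],0]
    - [[-0.001,0,0],0]
    - [[-0.001,0,0],0]
    - [[-0.001,0,0],0]
    - [[-0.001,0,0],0]
  jaw: 1

```text
clock: 18.25
tool_pos: [0.5851, -0.0896, -0.0039]
orientation: [-180.0, 0.0, -90.0]
force: [0.5, -0.6, -0.4]
opening: 0.055
```

```bash
python3 l.py lemon_half w13.png
```

```text
lemon_half 0.93 259 373 204 319 315.6315241442145 250.65078745281792
18.35 [ 0.58513645 -0.08957921 -0.0039399 ] [-1.79998312e+02 -1.07768143e-04 -8.99954570e+01] [ 0.58532664 -0.16765272  0.17652603] [-0.12471846  0.30370338 -0.1553727 ] 0.05483189410291462
```

View pics/w13.png

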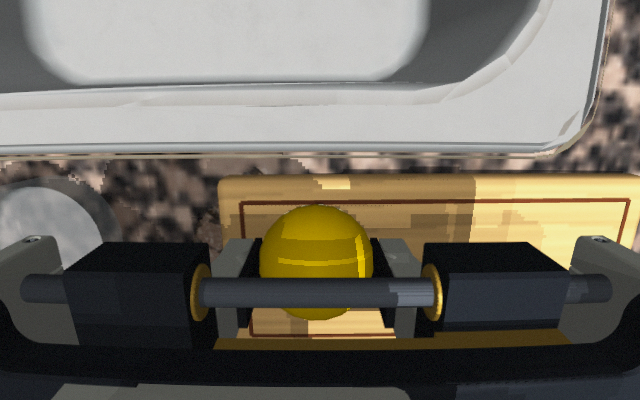

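Call:
jog_arm:
  deltas:
    - [[0,0,-0.005],0]
    - [[0,0,-0.02],0]
    - [[0,0,-0.045],0]
    - [[0,0,-0.075],0]
    - [[0,0,-0.105],0]
    - [[0,0,-0.135],0]
    - [[0,0,-0.165],0]
    - [[0,0,-0.195],0]
    - [[0,0,-0.215],0]
    - [[0,0,-0.23],0]
    - [[0,0,-0.234],0]
    - [[0,0,-0.234],0]
    - [[0,0,-0.234],0]

```text
clock: 19.65
tool_pos: [0.5845, -0.0895, 0.2291]
orientation: [179.9, 0.0, -90.0]
force: [-0.1, -0.2, -1.4]
opening: 0.0548
```

```bash
python3 l.py lemon_half w14.png; python3 - <<'E'
from h import *
snap('scene','s14.png')
im=cv2.resize(cv2.imread('pics/s14.png')[140:260,270:400],None,fx=4,fy=4,interpolation=cv2.INTER_CUBIC)
cv2.imwrite('pics/c14.png',im)
E
```

```text
lemon_half 0.81 258 372 204 320 315.3947780678851 250.4304177545692
19.75 [ 0.58450582 -0.08960218  0.22886059] [ 1.79886372e+02 -6.52152547e-03 -9.00012214e+01] [ 0.58492649 -0.16763073  0.40949176] [-0.63301719 -0.11465822  0.019187  ] 0.054651692447831246
```

View pics/w14.png

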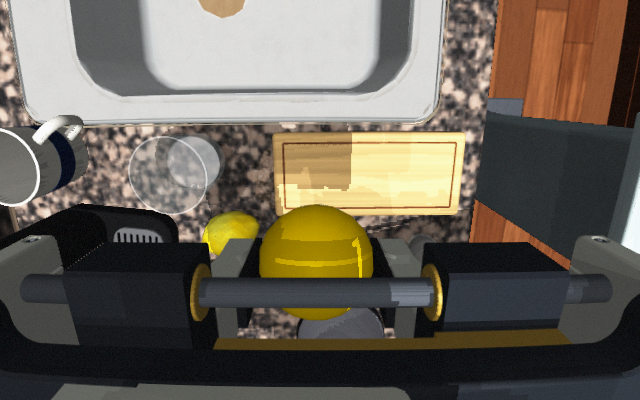

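View pics/c14.png

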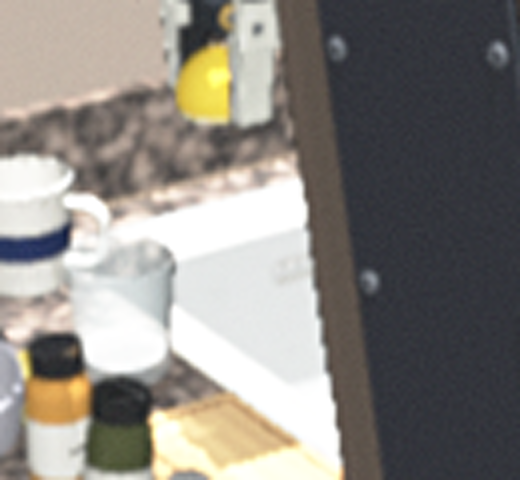

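Call:
jog_arm:
  deltas:
    - [[-0.008,0.001,0],0]
    - [[-0.025,0.003,0],0]
    - [[-0.05,0.007,0],0]
    - [[-0.08,0.011,0],0]
    - [[-0.11,0.015,0],0]
    - [[-0.14,0.019,0],0]
    - [[-0.17,0.023,0],0]
    - [[-0.2,0.027,0],0]
    - [[-0.225,0.031,0],0]
    - [[-0.24,0.0335,0],0]
    - [[-0.245,0.0335,0],0]
    - [[-0.245,0.0335,0],0]
    - [[-0.245,0.0335,0],0]

```text
clock: 21.1
tool_pos: [0.5516, 0.1549, 0.23]
orientation: [180.0, -0.0, -90.0]
force: [-0.4, -0.0, 0.3]
opening: 0.0548
```

```bash
python3 l.py lemon_half w15.png; python3 - <<'E'
from h import *
snap('scene','s15.png')
im=cv2.resize(cv2.imread('pics/s15.png')[160:260,200:290],None,fx=6,fy=6,interpolation=cv2.INTER_CUBIC)
a=np.linspace(0,2*np.pi,200);t=ctrl.get_obs()['tool_pos']
for x,y,z,r in((.551,.1555,.128,.025),(.551,.1555,.146,.025),(.551,.1555,.188,.001),(*t[:2],t[2]+.02,.0265),(*t[:2],t[2]+.031,.0285),(*t[:2],t[2]+.062,.002)):
  for q in proj('scene',np.c_[x+r*np.cos(a),y+r*np.sin(a),0*a+z]): cv2.circle(im,(int((q[0]-200+.5)*6),int((q[1]-160+.5)*6)),0,(0,0,255),-1)
cv2.imwrite('pics/c15.png',im)
E
```

```text
lemon_half 0.83 258 372 204 320 315.4915142744376 250.42165504538877
21.2 [0.55169905 0.15458261 0.23005275] [ 1.79995433e+02 -7.15360953e-03 -9.00542358e+01] [0.55180653 0.07686371 0.41041493] [-0.30001131 -0.28994273 -0.18549574] 0.05448515261069676
```

View pics/w15.png

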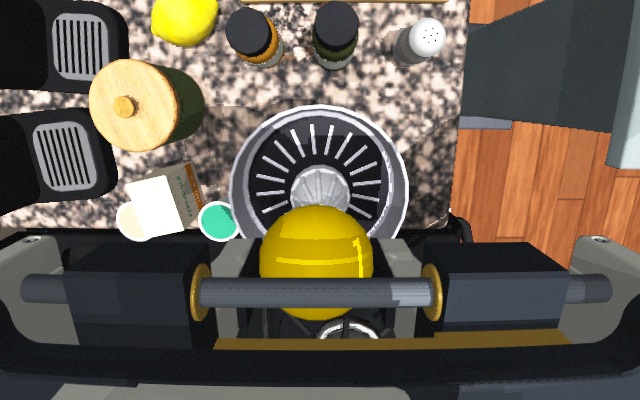

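View pics/c15.png

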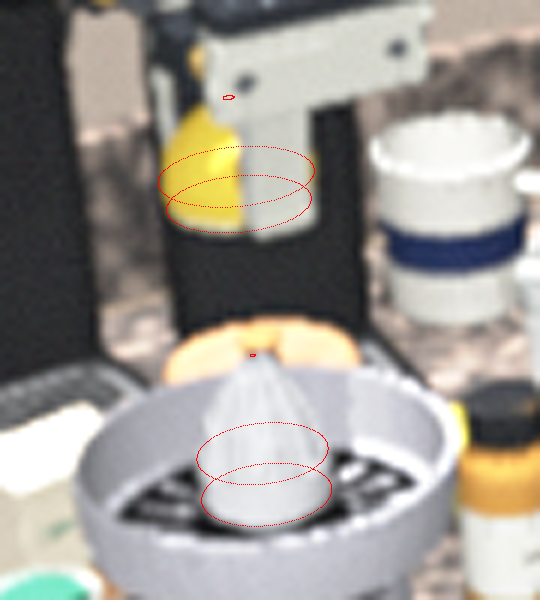

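```bash
python3 - <<'E'
from h import *
p=cp('wrist'); a=np.linspace(0,2*np.pi,180)
rim=lambda c:proj('wrist',np.c_[c[0]+.074*np.cos(a),c[1]+.074*np.sin(a),0*a+.148],p)
s=least_squares(lambda c:(lambda q:[q[:,0].min()-229.5,q[:,0].max()-409,q[:,1].min()-105])(rim(c)),[.551,.155]);print(s.x,s.fun)
def rm(c):
    q=np.vstack([proj('wrist',np.c_[c[0]+r*np.cos(a),c[1]+r*np.sin(a),0*a+.128+z],p) for z,r in REAM]); return [q[:,0].min()-291,q[:,0].max()-349,q[:,1].min()-167]
s=least_squares(rm,[.551,.155]);print('reamer',s.x,s.fun)
t=ctrl.get_obs()['tool_pos'];print(t)
L=[(.02,.0265),(.031,.0285),(.044,.025),(.054,.0175),(.059,.0105),(.062,.001)]
fit('wrist',[(z+t[2],r) for z,r in L],np.array([258.5,373,204,320.5]),t[:2])
im=cv2.imread('pics/w15.png'); cv2.imwrite('pics/c16.png',cv2.resize(im[95:260,215:425],None,fx=3.5,fy=3.5))
E
```

```text
[0.54908253 0.15533904] [-0.72012106  0.72015737  0.09939145]
reamer [0.54844103 0.15808409] [-1.30738314  1.30878359  0.07168635]
[0.55172165 0.15461467 0.23010267]
fit [0.5519 0.1538] res [-0.4  0.4 -0.3  0.3]
```

View pics/c16.png

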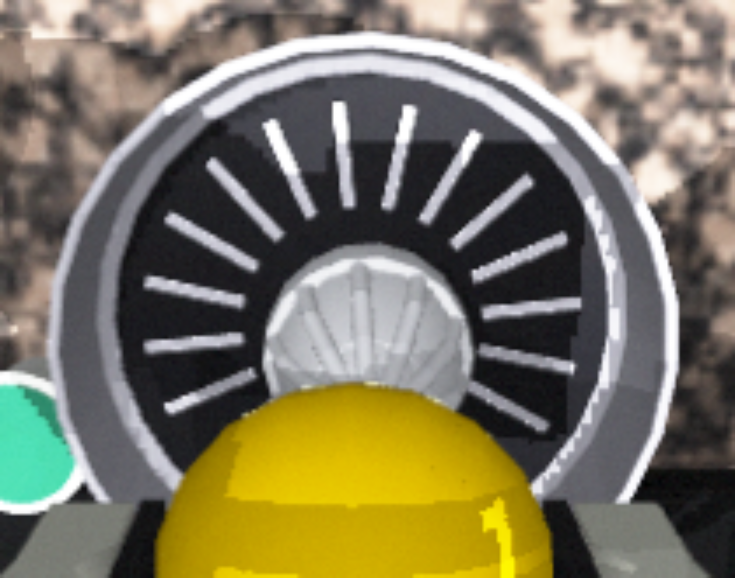

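Call:
jog_arm:
  deltas:
    - [[-0.001,0.002,0.002],0]
    - [[-0.0013,0.0027,0.008],0]
    - [[-0.0013,0.0027,0.016],0]
    - [[-0.0013,0.0027,0.024],0]
    - [[-0.0013,0.0027,0.03],0]
    - [[-0.0013,0.0027,0.036],0]
    - [[-0.0013,0.0027,0.04],0]
    - [[-0.0013,0.0027,0.043],0]
    - [[-0.0013,0.0027,0.045],0]
    - [[-0.0013,0.0027,0.046],0]
    - [[-0.0013,0.0027,0.046],0]
    - [[-0.0013,0.0027,0.046],0]

```text
clock: 22.45
tool_pos: [0.5491, 0.1568, 0.1843]
orientation: [-180.0, 0.0, -90.0]
force: [0.6, -0.3, -0.8]
opening: 0.0544
```

```bash
python3 l.py lemon_half w17.png; python3 - <<'E'
from h import *
snap('scene','s17.png'); im=cv2.imread('pics/s17.png')
cl=cv2.resize(im[175:255,205:280],None,fx=5,fy=5,interpolation=cv2.INTER_CUBIC); im=cl.copy()
a=np.linspace(0,2*np.pi,200);t=ctrl.get_obs()['tool_pos']
for x,y,z,r in((.5495,.1555,.128,.025),(.5495,.1555,.146,.025),(.5495,.1555,.188,.001),(*t[:2],t[2]+.02,.0265),(*t[:2],t[2]+.031,.0285)):
  for q in proj('scene',np.c_[x+r*np.cos(a),y+r*np.sin(a),0*a+z]): cv2.circle(im,(int((q[0]-205+.5)*5),int((q[1]-175+.5)*5)),0,(0,0,255),-1)
cv2.imwrite('pics/c17.png',np.hstack([im,cl]))
E
```

```text
lemon_half 0.6 259 372 204 319 315.69652459016396 250.4823606557377
22.55 [0.54901886 0.15678451 0.18430006] [-1.79978306e+02  1.35251948e-02 -8.99949481e+01] [0.54914694 0.07866624 0.36472442] [-0.12135922  0.05209049 -0.77431125] 0.05498568432777275
```

View pics/c17.png

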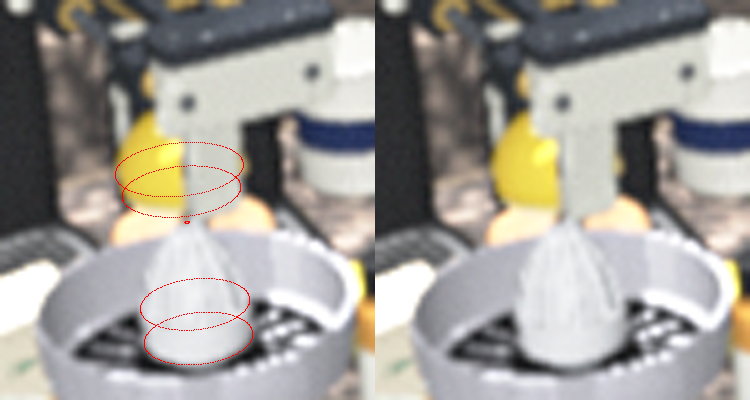

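View pics/w17.png

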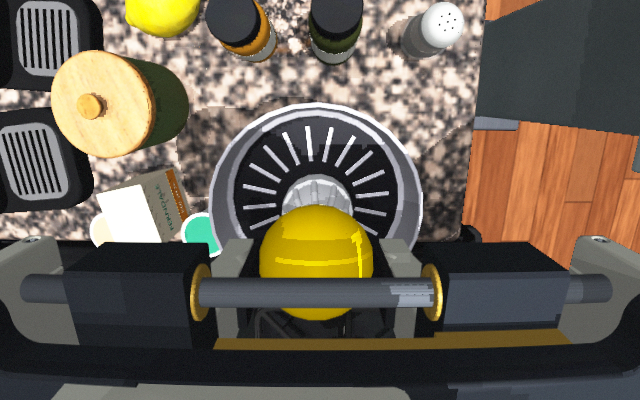

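Call:
jog_arm:
  deltas:
    - [[0.0005,0,0.001],0]
    - [[0.001,0,0.002],0]
    - [[0.0015,0,0.003],0]
    - [[0.0015,0,0.004],0]
    - [[0.0015,0,0.004],0]
    - [[0.0015,0,0.004],0]
    - [[0.0015,0,0.004],0]
    - [[0.0015,0,0.004],0]
    - [[0.0015,0,0.004],0]
    - [[0.0015,0,0.004],0]

```text
clock: 23.6
tool_pos: [0.5489, 0.1552, 0.1801]
orientation: [-180.0, 0.0, -90.0]
force: [0.7, 0.5, 0.1]
opening: 0.055
```

```bash
python3 l.py lemon_half w18.png; python3 - <<'E'
from h import *
snap('scene','s18.png'); im=cv2.imread('pics/s18.png')
cv2.imwrite('pics/c18.png',cv2.resize(im[170:270,200:330],None,fx=5,fy=5,interpolation=cv2.INTER_CUBIC))
E
```

```text
lemon_half 0.72 206 423 106 253 314.6218271555197 174.1271655922643
lemon_half 0.64 259 372 204 318 315.60559662090816 250.13357972544878
23.7 [0.54890936 0.15522393 0.18009824] [-1.79998099e+02  2.19123815e-03 -8.99984045e+01] [0.54908945 0.07715043 0.36053889] [ 0.20276553 -0.10166092 -1.39353026] 0.05493062947104839
```

View pics/c18.png

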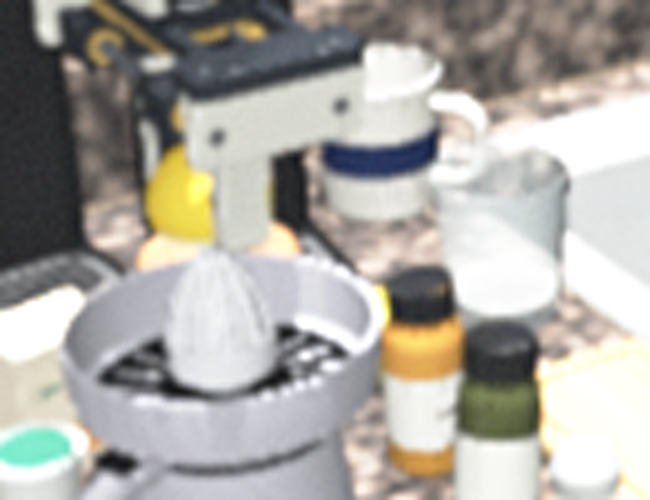

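```bash
python3 -c "
from h import *
print(ctrl.close_job()); o=ctrl.get_obs(); print(o['clock'],o['tool_pos'],o['opening'],o['force'])"
```

```text
the job is handed in; nothing more can be done
None
the job is handed in; nothing more can be done
```

The reamer is on the drive shaft and let go. The lemon half is held still, cut face down, about 12 mm above the cone's point, and the job is handed in at about 24 s. No verdict was reported.

- **Reamer:** It slid on with no noticeable force. The pictures afterwards show it upright, at the height it should have when fully home, and centred in the bowl to about 1–3 mm.
- **Lemon:** It is gripped at its widest part (55 mm opening) and did not move in the fingers during the carry. By my measurements it sits within about 3 mm of the axis. Nothing showed contact with the cone or the press.
- **Everything else:** I did not re-measure the other objects, but they look undisturbed in the last pictures and no contact force showed up on the way.

**Checks that failed or disagreed:**
- **First grip on the reamer:** The fingertips sit about 22 mm behind the reported tool point, so the first grip closed on the cone at 35 mm. I lowered the hand and gripped the skirt again.
- **Camera positions:** The cameras differed by up to 8 mm on the press position. I used the wrist camera for the final alignment.
- **Late look at the cone:** The scene camera put the cone about 3 mm further to the robot's right than the wrist camera did, so I split the difference.
- **Mislabelled match:** In the last picture the detector's best match for the lemon was actually the press. Its second match was the lemon, where expected.

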